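# Unpack sample jars into a shelf row and shut the carton

### The job

Unpack the sample jars from the open carton and stand them upright on the low bench shelf in one neat side-by-side row along the dark strip, with no wide gaps between neighbours. Then fold the empty carton shut: first both short flaps, and only then the two long flaps over them. Leave the beaker, the white bottle and the small pot where they are.

Things in the scene. Friction and masses are not known exactly. Their poses are not given: they have to be found in the camera images.
- jar1: amber glass sample jar with white cap, plain upright cylinder 62 mm in diameter and 66 mm high (cap: top 22 mm), heavy base, 180 g; origin: centre of its underside, z up its axis. Between 2 and 4 jars are present at a start, standing anywhere in the carton. It can be gripped round the cap from above, clear of the carton rim.
- jar2: amber glass sample jar with white cap, plain upright cylinder 62 mm in diameter and 66 mm high (cap: top 22 mm), heavy base, 180 g; origin: centre of its underside, z up its axis. Between 2 and 4 jars are present at a start, standing anywhere in the carton. It can be gripped round the cap from above, clear of the carton rim.
- jar3: amber glass sample jar with white cap, plain upright cylinder 62 mm in diameter and 66 mm high (cap: top 22 mm), heavy base, 180 g; origin: centre of its underside, z up its axis. Between 2 and 4 jars are present at a start, standing anywhere in the carton. It can be gripped round the cap from above, clear of the carton rim.
- jar4: amber glass sample jar with white cap, plain upright cylinder 62 mm in diameter and 66 mm high (cap: top 22 mm), heavy base, 180 g; origin: centre of its underside, z up its axis. Between 2 and 4 jars are present at a start, standing anywhere in the carton. It can be gripped round the cap from above, clear of the carton rim.
- carton: open cardboard carton, fixed to the bench; outside 190 (x) by 210 (y) by 35 mm high, walls and floor 5 mm. Origin: centre of its underside on the bench, z up. The long flaps hang on its -x and +x sides, the short flaps on its +y and -y sides. It can stand on either side of the robot, turned by up to 0.3 rad.
- flap_left (a joint): short carton flap on the +y side, hinged on the rim: 0 = folded flat shut over the box, 1.57 = upright, 2.7 = leaning far outward (stop). It is 4 mm thick, reaches 70 mm from its hinge line, and stays at whatever angle it is left (about 0.5 N at its edge moves it). Hinge line in the carton frame: y = +103 mm, z = 37 mm, flap 178 mm wide along x.
- flap_right (a joint): short carton flap on the -y side, hinged on the rim: 0 = folded flat shut over the box, 1.57 = upright, 2.7 = leaning far outward (stop). It is 4 mm thick, reaches 70 mm from its hinge line, and stays at whatever angle it is left (about 0.5 N at its edge moves it). Hinge line in the carton frame: y = -103 mm, z = 37 mm, flap 178 mm wide along x.
- flap_near (a joint): long carton flap on the -x side, hinged on the rim: 0 = folded flat shut over the box, 1.57 = upright, 2.7 = leaning far outward (stop). It is 4 mm thick, reaches 88 mm from its hinge line, and stays at whatever angle it is left (about 0.5 N at its edge moves it). Hinge line in the carton frame: x = -93 mm, z = 42 mm, flap 204 mm wide along y.
- flap_far (a joint): long carton flap on the +x side, hinged on the rim: 0 = folded flat shut over the box, 1.57 = upright, 2.7 = leaning far outward (stop). It is 4 mm thick, reaches 88 mm from its hinge line, and stays at whatever angle it is left (about 0.5 N at its edge moves it). Hinge line in the carton frame: x = +93 mm, z = 42 mm, flap 204 mm wide along y.
- flap_left_edge (a point): middle of the free edge of that flap
- flap_right_edge (a point): middle of the free edge of that flap
- flap_near_edge (a point): middle of the free edge of that flap
- flap_far_edge (a point): middle of the free edge of that flap
- row (a point): middle of the dark strip on the fixed wooden bench shelf, at the board top (60 mm above the bench); y runs along the strip (the row), x across the shelf, z up. The board is plain and open all round, 160 (x) by 330 mm (y). The strip is flush, 62 mm wide and 320 mm long.
- beaker: bystander: glass beaker, 68 mm across, 85 mm high; origin at its underside
- flask: bystander: white plastic bottle, 66 mm across, 150 mm high; origin at its underside
- pot: bystander: small white pot with black lid, 60 mm across, 50 mm high; origin at its underside

How it is judged:
By the outcome, as a careful person would: the job done as asked, in the order asked, and still so for the second after the job is handed in, with the robot touching nothing.
Of jar1, jar2, jar3, jar4 only 2 to 4 are there at a start; the rules pass over those that are not, and their reading is None.
At some moment in a run one of jar1, jar2, jar3, jar4 may be knocked a few centimetres aside while the robot is not near it.
It also fails if it takes over 210 s, if anything falls off the work surface, if the arm or the gripper's body presses on something with over 40 N, if the wrist force passes 120 N, or if a joint passes its speed limit or range.

### The arm

A 6-joint arm with a two-finger parallel gripper is mounted at the origin on the work surface. World frame = base frame: x ahead of the robot, y to its left, z up, the work surface at z = 0. Lengths are in m, angles in rad, forces in N, time in s.
With the tool pointing down it reaches from about 0.25 to 0.775 m from the base axis. Payload 4 kg.
Tool frame: the origin (TCP) lies at the very end of the fingers, on their centre line; the grasp point (between the pads) lies 19 mm behind it (robot.grip_point_offset is the distance from the TCP to the grasp point, in m); z points along the fingers, x is the direction in which the jaws open and shut, and the axes are right-handed (so a half turn about z gives the same grasp; the last joint's range is limited). The gripper opens to 94 mm and grips with 3 to 60 N. Pads are 16 mm wide; open, the fingers measure 119 mm over their backs; the gripper's body (75 mm by 177 mm) begins 78 mm behind the grasp point.
Start: joints at [-1.396, 0.087, 1.371, -0, 1.684, -0.103], TCP at [0.151, -0.529, 0.206] pointing down, gripper open.
Joint ranges: [-3.1, 3.1], [-0.76, 2.03], [0.27, 2.55], [-1.08, 4.22], [0.17, 2.65], [-2.57, 2.57]. Speed limits (rad/s): [2.79, 2.79, 3.14, 3.14, 3.14, 3.14].

### API

Orientations are given as [roll, pitch, yaw] about the fixed x, y, z axes, in that order (R = Rz(yaw) Ry(pitch) Rx(roll)).
In Python, from bench import robot gives the robot as it stands.
- The arm moves only by the shell command python3 -m inch 'ROWS'. ROWS is text: rows parted by semicolons, each of 5 numbers parted by spaces: the shift along the tool's x, y, z in cm, then the turn about the tool's z in rad, then the closure, from 0 (fully open) to 1 (shut). In form: tx ty tz spin claw; .... A call has 1 to 20 rows; each row is the pose to reach, as a shift and turn from the pose measured when the call began, along the tool's axes at that moment; what a row does not reach only later rows make up. A row lasts 1/12 s, in which the tool goes at most 41.7 mm and 7.16 degrees, less where a joint would pass 70% of its speed; a pose out of reach is approached as far as the arm can. A call with a gripper value outside its range is refused whole. The fingers move at their own pace and stop on an object; the grip force is fixed at half the most. Time passes only in rows, so rows that repeat a pose let the fingers close. It gives the time, the measured TCP pose, the force and the opening at its end, in the units of the state.
- robot.get_obs(): the state, without advancing time (a new reading comes with each control period).
- robot.snapshot(name): name is "scene" or "side" or "wrist"; returns (picture, depth): 420x560x3 uint8, blue, green, red; 420x560 float32, m along the optical axis (not along the pixel's ray), 0 where there is no reading.
- robot.camera_info(name): a dict with "K" (3x3 intrinsics, pixels), "extrinsics" (4x4, takes a point from world to camera coordinates); the wrist camera has in their place "mount" (4x4, takes a point from camera to tool coordinates, whose origin is the TCP and whose axes are the tool frame's). Camera axes: x right, y down, z forward; pixel columns grow to the right and rows downward; lengths in m; the calibration is good to about 2 mm. A picture is of the moment at which its call begins: read the wrist's pose just before it. camera_info takes no time and is no camera call.
- robot.close_job(): hands the job in, once; it reports no verdict.
The state is a dict: "time": time; "joint_positions": joint angles; "qvel": joint speeds; "joint_torque": joint torques, N m; "tool_pos": TCP position; "ee_rot": TCP orientation; "wrist_force": force on the tool from outside, world axes, zero at the start; "wrist_torque": the same for the moment, N m; "width": finger opening in m.
Only numpy, scipy, OpenCV 4.12 (cv2) and the standard library are available. Lean on these libraries where they do the work, as an engineer would, in place of code of your own. Each camera call takes 0.05 s, during which the arm holds its last target.

## Working session

There is one attempt and no reset: what is moved stays moved. The work goes in short steps, Python scripts to look and compute and a shell command to move; the robot and the scene stay as the last step left them, time stands still between calls to the robot, and variables do not carry over. Pictures are saved under pics/ and viewed, and the job is handed in when it is done.

```bash
mkdir -p pics; ls; python3 - <<'E'
from bench import robot
import cv2,numpy as np
np.set_printoptions(precision=4,suppress=True)
for n in("scene","side","wrist"):
    p,d=robot.snapshot(n); cv2.imwrite(f"pics/a_{n}.png",p); np.save(f"pics/a_{n}.npy",d)
    print(n,robot.camera_info(n))
print(robot.get_obs())
E
```

```text
pics
scene {'K': array([[495.3186,   0.    , 281.844 ],
       [  0.    , 495.3186, 202.9777],
       [  0.    ,   0.    ,   1.    ]]), 'extrinsics': array([[ 0.8532,  0.5213,  0.0138, -0.5069],
       [ 0.4466, -0.7167, -0.5356, -0.217 ],
       [-0.2694,  0.4632, -0.8443,  1.1491],
       [ 0.    ,  0.    ,  0.    ,  1.    ]])}
side {'K': array([[422.2821,   0.    , 274.8705],
       [  0.    , 422.2821, 213.2875],
       [  0.    ,   0.    ,   1.    ]]), 'extrinsics': array([[-0.9719, -0.2351, -0.0148,  0.5764],
       [-0.1364,  0.6126, -0.7785,  0.1384],
       [ 0.1921, -0.7546, -0.6274,  0.7273],
       [ 0.    ,  0.    ,  0.    ,  1.    ]])}
wrist {'K': array([[317.949 ,   0.    , 280.4997],
       [  0.    , 317.949 , 215.4529],
       [  0.    ,   0.    ,   1.    ]]), 'mount': array([[ 1.    , -0.0001, -0.0011,  0.0011],
       [ 0.0004,  0.9656,  0.2601, -0.0754],
       [ 0.0011, -0.2601,  0.9656, -0.1793],
       [ 0.    ,  0.    ,  0.    ,  1.    ]])}
{'time': 0.15, 'joint_positions': array([-1.3961,  0.0878,  1.3719, -0.    ,  1.6836, -0.1031]), 'qvel': array([ 0.0009, -0.0013, -0.0052,  0.0004, -0.0034,  0.0014]), 'joint_torque': array([  0.0008, -34.0643, -30.2793,   0.0719,   0.0306,  -0.0001]), 'tool_pos': array([ 0.1508, -0.5285,  0.2046]), 'ee_rot': array([-3.1414,  0.0016, -1.293 ]), 'wrist_force': array([-0.4818,  0.6378, -0.4367]), 'wrist_torque': array([-0.0433, -0.0046, -0.0412]), 'width': 0.09406777286279519}
```

View pics/a_scene.png

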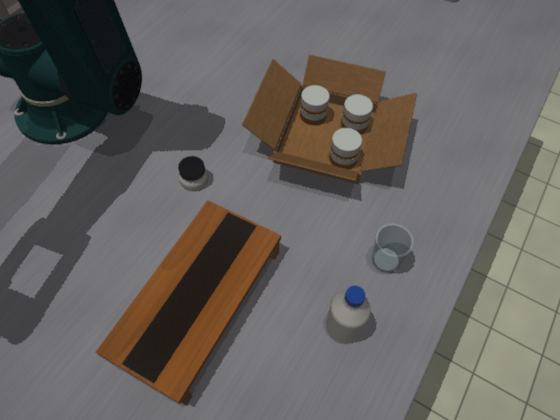

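View pics/a_side.png

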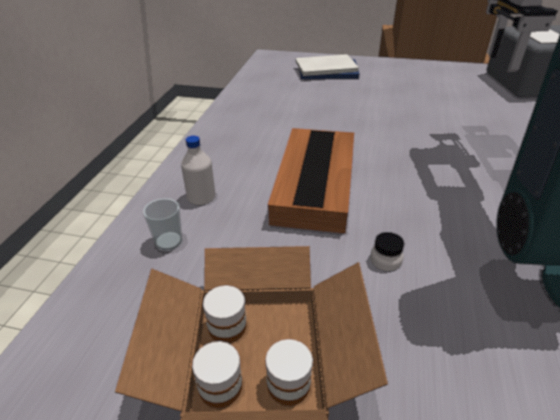

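View pics/a_wrist.png

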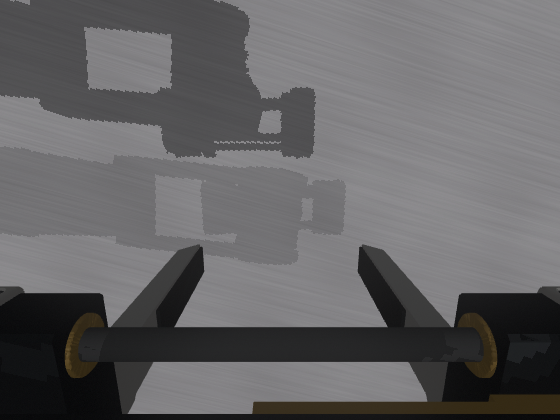

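Three jars stand in the carton: the scene view has caps at about (315,98), (357,110) and (346,142), and the shelf strip is centred near (190,296). All four flaps lean outward. Next I'll measure everything.

```bash
cat > h.py <<'E'
from bench import robot
import cv2,numpy as np
from scipy.spatial.transform import Rotation as Ro
np.set_printoptions(precision=4,suppress=True)
def snap(n,tag=None):
    o=robot.get_obs()
    p,d=robot.snapshot(n)
    if tag: cv2.imwrite(f"pics/{tag}_{n}.png",p)
    ci=robot.camera_info(n)
    if n=="wrist":
        T=np.eye(4);T[:3,:3]=Ro.from_euler('xyz',o['ee_rot']).as_matrix();T[:3,3]=o['tool_pos']
        E=T@ci['mount']
    else: E=np.linalg.inv(ci['extrinsics'])
    v,u=np.mgrid[:p.shape[0],:p.shape[1]]
    K=ci['K']
    r=np.stack([(u-K[0,2])/K[0,0],(v-K[1,2])/K[1,1],np.ones(u.shape)],-1)
    W=(r*d[...,None])@E[:3,:3].T+E[:3,3]
    W[d==0]=np.nan
    return p,W,E,r
def caps(p,W,zlo=0.05,zhi=0.16):
    hsv=cv2.cvtColor(p,cv2.COLOR_BGR2HSV)
    m=((hsv[...,1]<50)&(hsv[...,2]>150)&(W[...,2]>zlo)&(W[...,2]<zhi)).astype(np.uint8)
    out=[]
    n,l,s,c=cv2.connectedComponentsWithStats(m)
    for i in range(1,n):
        if s[i,4]<150: continue
        q=W[l==i]; zt=np.nanpercentile(q[:,2],90)
        t=q[abs(q[:,2]-zt)<0.004]
        (cx,cy),rad=cv2.minEnclosingCircle((t[:,:2]*1000).astype(np.float32))
        out.append((c[i].round(),s[i,4],cx,cy,rad,zt*1000))
    return out
E
python3 - <<'E'
from h import *
for n in("scene","side"):
    p,W,E,r=snap(n)
    print(n)
    for c in caps(p,W): print(c)
    hsv=cv2.cvtColor(p,cv2.COLOR_BGR2HSV)
    # strip
    g=p.max(-1)
    m=((g<50)&(abs(W[...,2]-0.06)<0.008)).astype(np.uint8)
    k,l,s,c=cv2.connectedComponentsWithStats(m); i=1+np.argmax(s[1:,4])
    q=W[l==i]; print('strip',cv2.minAreaRect((q[:,:2]*1000).astype(np.float32)),q[:,2].mean(),s[i])
    m=((hsv[...,0]<20)&(hsv[...,1]>90))
    a=m&(abs(W[...,2]-0.06)<0.008)
    # carton brown all with heights
    k,l,s,c=cv2.connectedComponentsWithStats(m.astype(np.uint8))
    for i in range(1,k):
        if s[i,4]>400:
            q=W[l==i]; print(s[i],np.nanmin(q,0),np.nanmax(q,0))
E
```

```text
scene
(array([315.,  95.]), np.int32(396), 502.3814697265625, 287.2216491699219, 30.51824378967285, np.float64(73.59046079538412))
(array([358., 104.]), np.int32(416), 595.4988403320312, 312.3484802246094, 30.36824607849121, np.float64(73.36341264920532))
(array([347., 139.]), np.int32(485), 618.8079833984375, 214.18569946289062, 29.708459854125977, np.float64(73.37191307565341))
strip ((547.3685302734375, -213.87379455566406), (61.351707458496094, 318.03533935546875), 3.1863927841186523) 0.061085618583413166 [ 123  213  133  170 6152]
[  243    55   174   128 12204] [ 0.3811  0.0804 -0.0027] [0.7426 0.4199 0.1009]
[   96   201   185   204 11490] [ 0.4593 -0.3823 -0.0028] [ 0.636  -0.0447  0.0661]
side
(array([199., 161.]), np.int32(273), 785.823974609375, -106.77728271484375, 17.563282012939453, np.float64(113.89430379143461))
(array([223., 302.]), np.int32(1018), 619.5980834960938, 217.0296173095703, 31.026647567749023, np.float64(71.42380773850151))
(array([288., 360.]), np.int32(1501), 503.050537109375, 290.7054748535156, 31.054302215576172, np.float64(71.53582486201925))
(array([215., 362.]), np.int32(1511), 596.5137329101562, 316.0416564941406, 31.024898529052734, np.float64(71.5668411166227))
strip ((548.3970336914062, -211.2017059326172), (56.60841369628906, 311.8705749511719), 3.289738178253174) 0.05936095732157034 [ 294  131   40   76 1882]
[ 380    0  139   63 6171] [-0.0347 -1.9471 -0.2047] [ 0.4488 -0.4901  0.3364]
[ 268  129   86  104 5317] [ 0.4611 -0.3799 -0.0013] [ 0.6356 -0.0406  0.062 ]
[  116   247   271   173 28947] [0.3797 0.0842 0.0008] [0.743  0.3928 0.0994]
```

```bash
python3 - <<'E'
from h import *
P=[]
for n in("scene","side"):
    p,W,E,r=snap(n)
    hsv=cv2.cvtColor(p,cv2.COLOR_BGR2HSV)
    m=((hsv[...,0]<20)&(hsv[...,1]>80)&(W[...,1]>0.02))
    q=W[m&(abs(W[...,2]-0.037)<0.005)]
    print(n,cv2.minAreaRect((q[:,:2]*1000).astype(np.float32)),len(q))
    P.append(W[m])
q=np.concatenate(P);np.save('brown.npy',q)
# inner floor
f=q[abs(q[:,2]-0.005)<0.004]; print('floor',cv2.minAreaRect((f[:,:2]*1000).astype(np.float32)))
f=q[q[:,2]>0.05]; 
im=np.zeros((420,420),np.uint8)
for z,v in((0.0,60),(0.032,120),(0.045,200),(0.07,255)):
    t=q[q[:,2]>z]; im[(420-(t[:,1]*1000-30)).astype(int).clip(0,419),(t[:,0]*1000-350).astype(int).clip(0,419)]=v
cv2.imwrite('pics/top.png',im)
E
```

```text
scene ((556.092529296875, 253.79998779296875), (189.333984375, 215.3737030029297), 15.185321807861328) 460
side ((561.705810546875, 252.96951293945312), (189.952392578125, 216.56826782226562), 14.955801963806152) 1482
floor ((587.9641723632812, 276.70263671875), (276.45587158203125, 246.35499572753906), 13.994925498962402)
```

View pics/top.png

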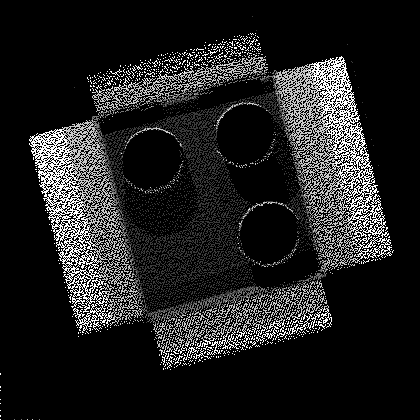

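```bash
cat >> h.py <<'E'
C0=np.array([0.559,0.2535]);CY=0.262
def tocarton(q,c=C0,y=CY):
    R=np.array([[np.cos(y),np.sin(y)],[-np.sin(y),np.cos(y)]])
    return np.concatenate([(q[...,:2]-c)@R.T,q[...,2:]],-1)
def fromcarton(x,y):
    c,s=np.cos(CY),np.sin(CY); return np.array([C0[0]+c*x-s*y,C0[1]+s*x+c*y])
E
python3 - <<'E'
from h import *
q=tocarton(np.load('brown.npy'))*1000
for n,a,s,w in(('left',1,1,103),('right',1,-1,103),('near',0,-1,93),('far',0,1,93)):
    t=q[(s*q[:,a]>w+6)&(abs(q[:,1-a])<110)&(q[:,2]>35 if n in('near','far') else q[:,2]>15)]
    o=s*t[:,a]; pf=np.polyfit(o,t[:,2],1); e=t[:,1-a]
    print(n,'slope deg',np.degrees(np.arctan(pf[0])),'z at hinge',np.polyval(pf,w),'outmax',np.percentile(o,99.5),'zmax',np.percentile(t[:,2],99.5),'lat',np.percentile(e,.5),np.percentile(e,99.5))
    # lateral skew: mean lateral vs out
    lo=[(np.percentile(e[abs(o-k)<5],1),np.percentile(e[abs(o-k)<5],99)) for k in (w+15,w+45)]
    print(lo)
E
```

```text
left slope deg 48.96464050023243 z at hinge 39.719846433338816 outmax 147.94832606138772 zmax 90.83873521226948 lat -85.8425909873215 88.15530284759868
[(np.float64(-84.13085753940041), np.float64(87.63483138670655)), (np.float64(-85.76987012406295), np.float64(84.9295962589319))]
right slope deg 39.92233941557302 z at hinge 39.710035412406675 outmax 157.7351868760026 zmax 84.74743263069222 lat -87.1137233004813 86.11429792098224
[(np.float64(-86.76811188528069), np.float64(85.208061163069)), (np.float64(-86.08473219590448), np.float64(84.68292623817881))]
near slope deg 35.702331100036666 z at hinge 47.68599287999033 outmax 160.60147720230728 zmax 98.88490517220264 lat -99.03828628116935 103.45266581433432
[(np.float64(-96.972076509281), np.float64(102.64495785095149)), (np.float64(-96.44491255990842), np.float64(102.56129275224716))]
far slope deg 34.436512499616306 z at hinge 43.75623375169019 outmax 165.06936883204074 zmax 93.84564370812419 lat -102.1172774825128 100.79041711198124
[(np.float64(-100.09934377258487), np.float64(100.35023323355779)), (np.float64(-100.68922593296983), np.float64(99.80356615289121))]
```

```bash
cat >> h.py <<'E'
S0=np.array([0.5480,-0.2125]);SY=0.056
def slot(k,x=0): return S0+k*np.array([-np.sin(SY),np.cos(SY)])+x*np.array([np.cos(SY),np.sin(SY)])
def plan(x,y,z,yaw):
    o=robot.get_obs();R=Ro.from_euler('xyz',o['ee_rot']).as_matrix()
    t=R.T@(np.array([x,y,z])-o['tool_pos'])*100
    y0=np.arctan2(R[1,0],R[0,0]); dy=(yaw-y0+np.pi)%(2*np.pi)-np.pi
    print('pos',o['tool_pos'],'yaw',round(y0,3),'w',round(o['width'],4),'F',o['wrist_force'],'t',round(o['time'],2),'q6',o['joint_positions'][5].round(2))
    print('  shift cm',t.round(2),'spin',round(-dy,3))
E
python3 - <<'E'
from h import *
plan(.503,.289,.22,1.047)
E
for i in 1; do :; done; python3 -m inch --help | head -20
```

```text
pos [ 0.1508 -0.5288  0.2052] yaw -1.293 w 0.0943 F [ 1.1734 -0.7996 -0.4411] t 0.35 q6 -0.1
  shift cm [-68.99 -56.3   -1.44] spin -2.34invalid input
```

```bash
python3 -m inch '0 0 -1.5 0 0;-69 -56.3 -1.5 -2.34 0;-69 -56.3 -1.5 -2.34 0;-69 -56.3 -1.5 -2.34 0;-69 -56.3 -1.5 -2.34 0;-69 -56.3 -1.5 -2.34 0;-69 -56.3 -1.5 -2.34 0;-69 -56.3 -1.5 -2.34 0;-69 -56.3 -1.5 -2.34 0;-69 -56.3 -1.5 -2.34 0;-69 -56.3 -1.5 -2.34 0;-69 -56.3 -1.5 -2.34 0;-69 -56.3 -1.5 -2.34 0;-69 -56.3 -1.5 -2.34 0;-69 -56.3 -1.5 -2.34 0;-69 -56.3 -1.5 -2.34 0;-69 -56.3 -1.5 -2.34 0;-69 -56.3 -1.5 -2.34 0;-69 -56.3 -1.5 -2.34 0;-69 -56.3 -1.5 -2.34 0'; python3 - <<'E'
from h import *
plan(.503,.289,.22,1.047)
E
```

```text
time: 2.02
tool_pos: [0.4642, 0.2007, 0.2206]
ee_rot: [3.141, -0.001, 1.053]
wrist_force: [0.5, -1.0, -0.5]
width: 0.0938
pos [0.4642 0.2007 0.2206] yaw 1.053 w 0.0938 F [ 0.4871 -0.9504 -0.4905] t 2.02 q6 -0.76
  shift cm [ 9.6  -0.99  0.07] spin 0.006
```

```bash
python3 -m inch '9.6 -1 0 0 0;9.6 -1 0 0 0;9.6 -1 0 0 0;9.6 -1 0 0 0;9.6 -1 0 0 0;9.6 -1 0 0 0'; python3 - <<'E'
from h import *
for n in("side","wrist"):
    p,W,E,r=snap(n,"b")
    for c in caps(p,W): print(n,c)
plan(.503,.289,.05,1.047)
E
```

```text
time: 2.52
tool_pos: [0.5027, 0.2882, 0.2207]
ee_rot: [3.141, 0.0, 1.053]
wrist_force: [0.4, -0.3, 0.4]
width: 0.0941
side (array([198., 162.]), np.int32(347), 786.806396484375, -106.82740783691406, 18.424575805664062, np.float64(114.89569319359221))
side (array([223., 302.]), np.int32(1041), 620.8101196289062, 217.21669006347656, 31.857309341430664, np.float64(71.3978124644059))
side (array([294., 345.]), np.int32(211), 500.8092041015625, 269.9919128417969, 20.60365867614746, np.float64(71.47167997619852))
side (array([215., 362.]), np.int32(1419), 597.15869140625, 315.8494873046875, 30.848169326782227, np.float64(71.57730142274852))
side (array([293., 375.]), np.int32(164), 494.98809814453125, 311.8001403808594, 13.248414039611816, np.float64(71.56434424283805))
wrist (array([294., 184.]), np.int32(216), 495.73516845703125, 308.107666015625, 13.481472969055176, np.float64(71.93618913290429))
wrist (array([261., 210.]), np.int32(359), 500.94610595703125, 267.44244384765625, 21.19668960571289, np.float64(71.94739509492523))
wrist (array([336., 267.]), np.int32(1358), 596.3364868164062, 312.15850830078125, 30.348968505859375, np.float64(71.91314724203731))
wrist (array([276., 312.]), np.int32(1425), 618.9135131835938, 214.40711975097656, 30.43979835510254, np.float64(71.79711541212255))
pos [0.5028 0.2878 0.2213] yaw 1.052 w 0.0938 F [-0.0814  0.7718 -0.0198] t 2.62 q6 -0.63
  shift cm [ 0.1  -0.06 17.13] spin 0.005
```

View pics/b_wrist.png

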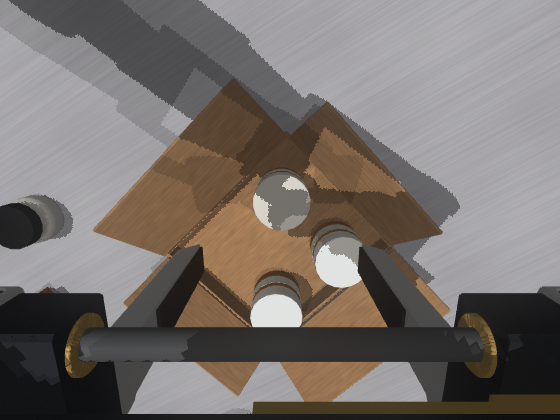

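The wrist view shows jar 1 at (281,200), centred between the fingers, so I'll descend.

```bash
python3 -m inch '0.1 0 4 0 0;0.1 0 8 0 0;0.1 0 11 0 0;0.1 0 14 0 0;0.1 0 16 0 0;0.1 0 17.1 0 0;0.1 0 17.1 0 0;0.1 0 17.1 0 0;0.1 0 17.1 0 1;0.1 0 17.1 0 1;0.1 0 17.1 0 1;0.1 0 17.1 0 1;0.1 0 17.1 0 1;0.1 0 17.1 0 1;0.1 0 17.1 0 1;0.1 0 17.1 0 1'; python3 - <<'E'
from h import *
s=slot(-.067);print(s)
plan(.503,.289,.05,1.047)
plan(*s,.22,.056)
E
```

```text
time: 3.95
tool_pos: [0.5038, 0.2888, 0.0509]
ee_rot: [3.14, -0.001, 1.052]
wrist_force: [-0.1, -0.5, 3.6]
width: 0.0618
[ 0.5518 -0.2794]
pos [0.5038 0.2888 0.0509] yaw 1.052 w 0.0618 F [-0.0666 -0.5248  3.5506] t 3.95 q6 -0.63
  shift cm [-0.02 -0.08  0.09] spin 0.005
pos [0.5038 0.2888 0.0509] yaw 1.052 w 0.0618 F [-0.0666 -0.5248  3.5506] t 3.95 q6 -0.63
  shift cm [-46.94  32.36 -16.93] spin 0.996
```

```bash
python3 -m inch '0 0 -2 0 1;0 0 -5 0 1;0 0 -9 0 1;0 0 -13 0 1;0 0 -17 0 1;-3 2 -17 0.06 1;-6 4 -17 0.12 1;-9 6 -17 0.19 1;-12.5 8.6 -17 0.26 1;-16 11 -17 0.34 1;-19.5 13.5 -17 0.41 1;-23 15.9 -17 0.49 1;-26.5 18.3 -17 0.56 1;-30 20.7 -17 0.64 1;-33.5 23.1 -17 0.71 1;-37 25.5 -17 0.78 1;-40.5 27.9 -17 0.86 1;-43.5 30 -17 0.92 1;-46 31.7 -17 0.98 1;-46.9 32.3 -17 1 1'; python3 - <<'E'
from h import *
snap("wrist","c");snap("side","c")
plan(*slot(-.067),.106,.056)
E
```

```text
time: 5.62
tool_pos: [0.5504, -0.2838, 0.2183]
ee_rot: [3.141, 0.001, 0.045]
wrist_force: [-0.4, 0.7, -2.4]
width: 0.0615
pos [ 0.5507 -0.2806  0.2187] yaw 0.049 w 0.0619 F [-0.4117  0.6016 -1.8222] t 5.72 q6 -0.61
  shift cm [ 0.11 -0.09 11.27] spin -0.007
```

View pics/c_wrist.png

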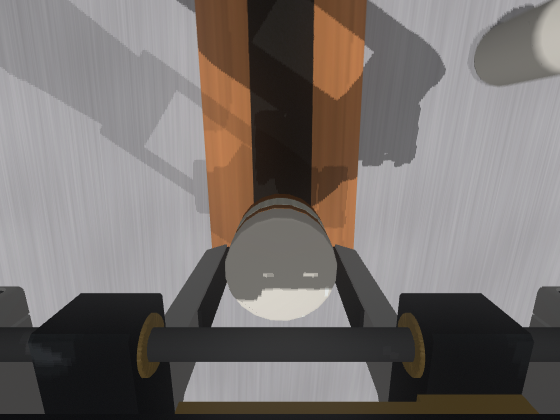

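View pics/c_side.png

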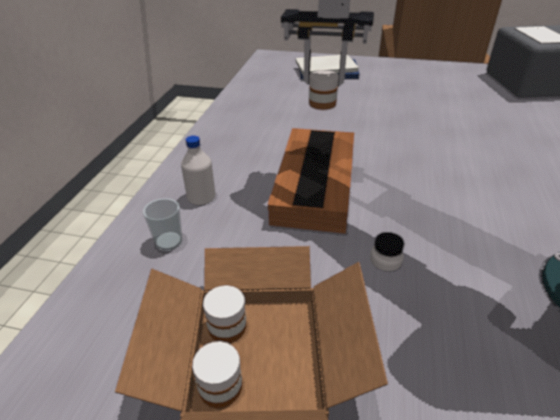

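Jar 1 is held upright over the near end of the strip; the other two haven't moved. Lowering now.

```bash
python3 -m inch '0.1 0 3 0 1;0.1 0 6 0 1;0.1 0 8.5 0 1;0.1 0 10 0 1;0.1 0 10.8 0 1;0.1 0 11.2 0 1;0.1 0 11.2 0 1;0.1 0 11.2 0 1'; python3 - <<'E'
from h import *
plan(*slot(-.067),.106,.056)
E
```

```text
time: 6.38
tool_pos: [0.5528, -0.2801, 0.1081]
ee_rot: [-3.141, -0.002, 0.05]
wrist_force: [0.3, -0.0, -1.5]
width: 0.0618
pos [ 0.5528 -0.2801  0.1081] yaw 0.05 w 0.0618 F [ 0.2929 -0.0256 -1.4744] t 6.38 q6 -0.61
  shift cm [-0.1  -0.07  0.21] spin -0.006
```

```bash
python3 -m inch '-0.1 -0.1 0.2 0 1;-0.1 -0.1 0.3 0 1;-0.1 -0.1 0.35 0 1;-0.1 -0.1 0.35 0 1'; python3 - <<'E'
from h import *
plan(*slot(-.067),.106,.056)
E
```

```text
time: 6.72
tool_pos: [0.5524, -0.2794, 0.106]
ee_rot: [3.141, -0.004, 0.05]
wrist_force: [0.7, 1.0, 1.9]
width: 0.0616
pos [ 0.5524 -0.2794  0.106 ] yaw 0.05 w 0.0616 F [0.7354 0.961  1.8828] t 6.72 q6 -0.61
  shift cm [-0.06 -0.   -0.  ] spin -0.006
```

```bash
python3 -m inch '0 0 0 0 0.2;0 0 0 0 0;0 0 0 0 0;0 0 0 0 0;0 0 -3 0 0;0 0 -7 0 0;0 0 -11 0 0;0 0 -11 0 0;0 0 -11 0 0'; python3 - <<'E'
from h import *
for n in ("scene","side"):
    p,W,E,r=snap(n,"d")
    for c in caps(p,W,.05,.15): print(n,c)
print('slot',slot(-.067))
c=np.array([.5965,.314])
plan(*c,.22,-.524)
E
```

```text
time: 7.47
tool_pos: [0.5534, -0.2804, 0.2203]
ee_rot: [3.136, -0.011, 0.05]
wrist_force: [0.5, 0.0, -0.6]
width: 0.094
scene (array([358., 104.]), np.int32(449), 595.6941528320312, 314.6603698730469, 31.414155960083008, np.float64(73.51900898794065))
scene (array([347., 139.]), np.int32(529), 618.3799438476562, 213.9397430419922, 30.764549255371094, np.float64(73.38622759477396))
scene (array([163., 313.]), np.int32(779), 551.7682495117188, -279.28662109375, 30.267253875732422, np.float64(127.95562868618715))
scene (array([343., 313.]), np.int32(410), 790.7349853515625, -125.95948791503906, 16.97746467590332, np.float64(115.76812756954327))
side (array([319., 123.]), np.int32(172), 554.618896484375, -277.8871765136719, 30.365203857421875, np.float64(125.55853917224785))
side (array([199., 161.]), np.int32(279), 785.1710205078125, -108.45167541503906, 15.900341033935547, np.float64(114.45396839683389))
side (array([223., 302.]), np.int32(1023), 620.1224365234375, 216.93472290039062, 30.910478591918945, np.float64(71.36820892802919))
side (array([215., 362.]), np.int32(1520), 597.7454223632812, 316.4429626464844, 31.733205795288086, np.float64(71.60861228154747))
slot [ 0.5518 -0.2794]
pos [ 0.5516 -0.2793  0.2151] yaw 0.05 w 0.094 F [-0.2119 -0.3668 -1.2281] t 7.57 q6 -0.61
  shift cm [  7.45 -59.03  -0.45] spin 0.574
```

View pics/d_scene.png

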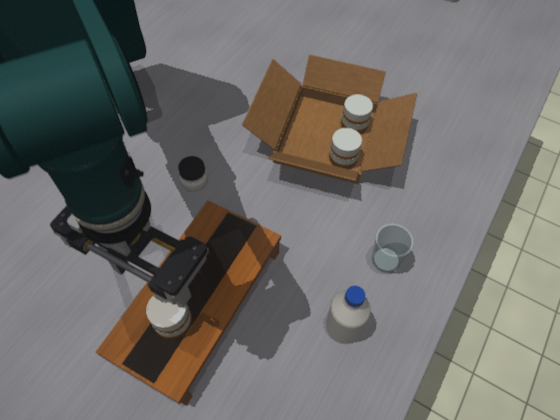

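Jar 1 stands on the strip at scene pixel (170,312), right on its slot. Next is jar 2.

```bash
python3 -m inch '7.5 -59 -0.5 0.57 0;7.5 -59 -0.5 0.57 0;7.5 -59 -0.5 0.57 0;7.5 -59 -0.5 0.57 0;7.5 -59 -0.5 0.57 0;7.5 -59 -0.5 0.57 0;7.5 -59 -0.5 0.57 0;7.5 -59 -0.5 0.57 0;7.5 -59 -0.5 0.57 0;7.5 -59 -0.5 0.57 0;7.5 -59 -0.5 0.57 0;7.5 -59 -0.5 0.57 0;7.5 -59 -0.5 0.57 0;7.5 -59 -0.5 0.57 0;7.5 -59 -0.5 0.57 0;7.5 -59 -0.5 0.57 0;7.5 -59 -0.5 0.57 0;7.5 -59 -0.5 0.57 0'; python3 - <<'E'
from h import *
for n in ("scene","side","wrist"):
    p,W,E,r=snap(n,"e")
    for c in caps(p,W,.05,.15): print(n,c)
plan(.5965,.315,.05,-.524)
E
```

```text
time: 9.07
tool_pos: [0.5965, 0.3126, 0.2185]
ee_rot: [3.14, -0.001, -0.521]
wrist_force: [-0.7, -0.7, -0.3]
width: 0.094
scene (array([347., 139.]), np.int32(474), 619.6441650390625, 214.0810089111328, 29.57457733154297, np.float64(73.35016494621786))
scene (array([166., 308.]), np.int32(1090), 552.3416748046875, -278.08917236328125, 29.777910232543945, np.float64(128.07968045346854))
side (array([319., 125.]), np.int32(287), 553.3323364257812, -274.5752868652344, 31.343156814575195, np.float64(125.54561457778762))
side (array([217., 304.]), np.int32(560), 620.21923828125, 217.8267822265625, 31.096647262573242, np.float64(71.50532689921616))
side (array([214., 351.]), np.int32(509), 600.8944091796875, 307.38232421875, 28.933094024658203, np.float64(71.51052085470896))
side (array([212., 376.]), np.int32(331), 597.0777587890625, 330.5735778808594, 25.251575469970703, np.float64(71.61194709032969))
wrist (array([268., 185.]), np.int32(488), 597.9710693359375, 328.18328857421875, 25.79083824157715, np.float64(71.92544147342497))
wrist (array([291., 211.]), np.int32(866), 599.330322265625, 306.60693359375, 29.106298446655273, np.float64(71.94162639263324))
wrist (array([338., 267.]), np.int32(1898), 619.2308959960938, 214.8350372314453, 30.532987594604492, np.float64(71.77551062135879))
pos [0.5972 0.3121 0.2203] yaw -0.522 w 0.0939 F [-0.068  -0.1686 -0.7614] t 9.22 q6 0.92
  shift cm [-0.25 -0.2  17.03] spin 0.002
```

View pics/e_wrist.png

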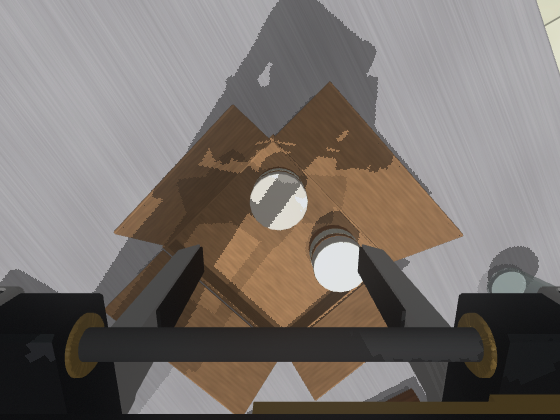

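```bash
python3 -m inch '-0.2 -0.2 4 0 0;-0.2 -0.2 8 0 0;-0.2 -0.2 11 0 0;-0.2 -0.2 14 0 0;-0.2 -0.2 16 0 0;-0.2 -0.2 17 0 0;-0.2 -0.2 17 0 0;-0.2 -0.2 17 0 0;-0.2 -0.2 17 0 1;-0.2 -0.2 17 0 1;-0.2 -0.2 17 0 1;-0.2 -0.2 17 0 1;-0.2 -0.2 17 0 1;-0.2 -0.2 17 0 1;-0.2 -0.2 17 0 1;-0.2 -0.2 17 0 1'; python3 - <<'E'
from h import *
plan(*slot(0),.221,.056)
E
```

```text
time: 10.55
tool_pos: [0.597, 0.3151, 0.0511]
ee_rot: [-3.139, -0.003, -0.522]
wrist_force: [-1.2, 0.7, 4.2]
width: 0.0617
pos [0.597  0.3151 0.0511] yaw -0.522 w 0.0617 F [-1.224   0.6836  4.2169] t 10.55 q6 0.92
  shift cm [ 22.1   48.14 -17.04] spin -0.578
```

```bash
python3 -m inch '0 0 -2 0 1;0 0 -5 0 1;0 0 -9 0 1;0 0 -13 0 1;0 0 -17 0 1;1.3 2.9 -17 -0.03 1;2.7 5.8 -17 -0.07 1;4.2 9.1 -17 -0.11 1;5.7 12.4 -17 -0.15 1;7.2 15.7 -17 -0.19 1;8.8 19.2 -17 -0.23 1;10.4 22.7 -17 -0.27 1;12 26.1 -17 -0.31 1;13.6 29.6 -17 -0.35 1;15.2 33.1 -17 -0.4 1;16.8 36.6 -17 -0.44 1;18.4 40.1 -17 -0.48 1;20 43.6 -17 -0.52 1;21.3 46.4 -17 -0.55 1;22.1 48.1 -17 -0.58 1'; python3 - <<'E'
from h import *
snap("wrist","f")
plan(*slot(0),.106,.056)
E
```

```text
time: 12.22
tool_pos: [0.5469, -0.2157, 0.219]
ee_rot: [3.141, -0.001, 0.056]
wrist_force: [-0.5, 0.0, -1.5]
width: 0.0617
pos [ 0.5465 -0.2184  0.2188] yaw 0.054 w 0.0619 F [-0.1293 -2.2797 -2.057 ] t 12.27 q6 -0.53
  shift cm [ 0.18 -0.61 11.27] spin -0.002
```

View pics/f_wrist.png

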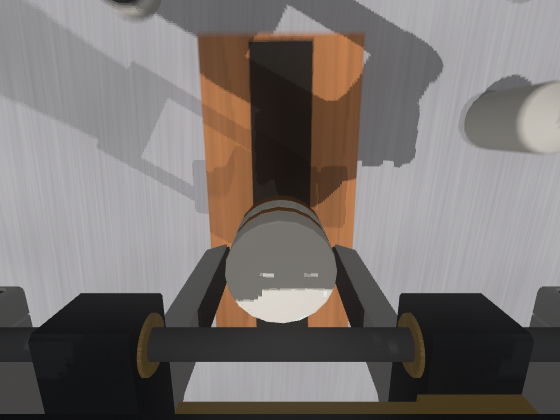

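Jar 2 is held over the strip centre. The arm was still settling, so I'll hold and re-measure before lowering.

```bash
python3 -m inch '0.1 -0.4 2 0 1;0.1 -0.4 3 0 1;0.1 -0.4 3 0 1;0.1 -0.4 3 0 1'; python3 - <<'E'
from h import *
plan(*slot(0),.106,.056)
E
```

```text
time: 12.6
tool_pos: [0.5466, -0.2135, 0.1869]
ee_rot: [3.141, 0.003, 0.055]
wrist_force: [0.3, -1.2, -2.2]
width: 0.0615
pos [ 0.5466 -0.2135  0.1869] yaw 0.055 w 0.0615 F [ 0.3223 -1.1955 -2.2135] t 12.6 q6 -0.52
  shift cm [ 0.18 -0.09  8.09] spin -0.001
```

```bash
python3 -m inch '0.1 -0.1 2 0 1;0.1 -0.1 4 0 1;0.1 -0.1 5.5 0 1;0.1 -0.1 6.8 0 1;0.1 -0.1 7.5 0 1;0.1 -0.1 7.9 0 1;0.1 -0.1 8.1 0 1;0.1 -0.1 8.1 0 1'; python3 - <<'E'
from h import *
plan(*slot(0),.106,.056)
E
```

```text
time: 13.27
tool_pos: [0.5478, -0.2124, 0.1068]
ee_rot: [3.14, 0.002, 0.055]
wrist_force: [-0.4, 0.9, -2.7]
width: 0.0618
pos [ 0.5478 -0.2124  0.1068] yaw 0.055 w 0.0618 F [-0.4455  0.9065 -2.7376] t 13.27 q6 -0.52
  shift cm [0.02 0.01 0.08] spin -0.001
```

```bash
python3 -m inch '0 0 0.1 0 1;0 0 0.15 0 1;0 0 0.15 0 1;0 0 0.15 0 0.2;0 0 0.15 0 0;0 0 0.1 0 0;0 0 0.1 0 0;0 0 -3 0 0;0 0 -7 0 0;0 0 -11 0 0;0 0 -11 0 0;0 0 -11 0 0'; python3 - <<'E'
from h import *
for n in ("scene","side"):
    p,W,E,r=snap(n,"g")
    for c in caps(p,W,.05,.15): print(n,c)
plan(.619,.2155,.22,1.047)
E
```

```text
time: 14.27
tool_pos: [0.5496, -0.2131, 0.2211]
ee_rot: [3.136, -0.005, 0.055]
wrist_force: [0.4, -0.3, -0.4]
width: 0.094
scene (array([347., 139.]), np.int32(530), 618.220703125, 214.21224975585938, 30.928688049316406, np.float64(73.29991196886314))
scene (array([187., 277.]), np.int32(742), 547.6085205078125, -213.88027954101562, 30.451505661010742, np.float64(127.92132526849417))
scene (array([166., 308.]), np.int32(1148), 551.6232299804688, -278.3879089355469, 30.46990203857422, np.float64(128.06891307452554))
scene (array([343., 313.]), np.int32(394), 789.4190673828125, -124.63243103027344, 16.670276641845703, np.float64(116.47373176555183))
side (array([318., 130.]), np.int32(492), 559.2428588867188, -249.9296417236328, 56.158294677734375, np.float64(125.73107630733357))
side (array([199., 161.]), np.int32(280), 784.9828491210938, -108.73482513427734, 17.524873733520508, np.float64(114.08717233980973))
side (array([223., 302.]), np.int32(1025), 620.5040283203125, 217.16058349609375, 31.49616813659668, np.float64(71.47611192372094))
pos [ 0.5477 -0.2121  0.2161] yaw 0.055 w 0.0941 F [ 0.6562 -0.041   0.4504] t 14.37 q6 -0.52
  shift cm [  9.48 -42.3   -0.45] spin -0.992
```

View pics/g_scene.png

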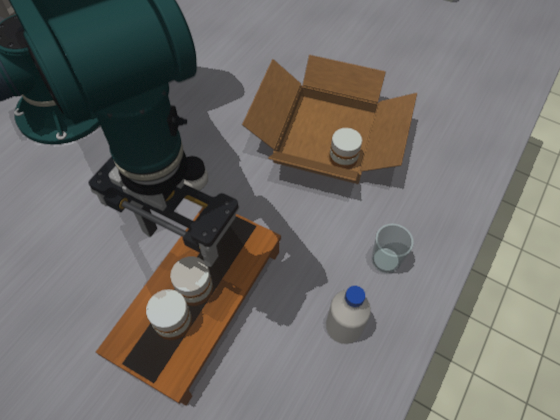

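Jars 1 and 2 stand side by side at (168,310) and (191,279). Jar 3 is still at (347,140), so I'll go there.

```bash
python3 -m inch '9.5 -42.3 -0.5 -0.99 0;9.5 -42.3 -0.5 -0.99 0;9.5 -42.3 -0.5 -0.99 0;9.5 -42.3 -0.5 -0.99 0;9.5 -42.3 -0.5 -0.99 0;9.5 -42.3 -0.5 -0.99 0;9.5 -42.3 -0.5 -0.99 0;9.5 -42.3 -0.5 -0.99 0;9.5 -42.3 -0.5 -0.99 0;9.5 -42.3 -0.5 -0.99 0;9.5 -42.3 -0.5 -0.99 0;9.5 -42.3 -0.5 -0.99 0;9.5 -42.3 -0.5 -0.99 0;9.5 -42.3 -0.5 -0.99 0;9.5 -42.3 -0.5 -0.99 0;9.5 -42.3 -0.5 -0.99 0'; python3 - <<'E'
from h import *
for n in ("scene","wrist"):
    p,W,E,r=snap(n,"i")
    for c in caps(p,W,.05,.15): print(n,c)
plan(.619,.2155,.05,1.047)
E
```

```text
time: 15.7
tool_pos: [0.6193, 0.2135, 0.2206]
ee_rot: [-3.14, 0.003, 1.043]
wrist_force: [-0.2, -0.9, -0.0]
width: 0.0941
scene (array([189., 273.]), np.int32(973), 547.7645263671875, -212.84397888183594, 29.67795181274414, np.float64(128.02560472884088))
scene (array([166., 308.]), np.int32(1089), 551.7062377929688, -278.24530029296875, 29.776508331298828, np.float64(128.03055112244814))
wrist (array([272., 207.]), np.int32(1003), 619.1149291992188, 213.83424377441406, 30.396936416625977, np.float64(71.9505537878772))
wrist (array([241., 365.]), np.int32(155), 778.106689453125, 61.34161376953125, 10.787372589111328, np.float64(64.50316689931985))
pos [0.6193 0.214  0.2208] yaw 1.043 w 0.094 F [ 0.4308 -1.401  -0.4683] t 15.8 q6 -0.8
  shift cm [ 0.16 -0.07 17.08] spin -0.004
```

View pics/i_wrist.png

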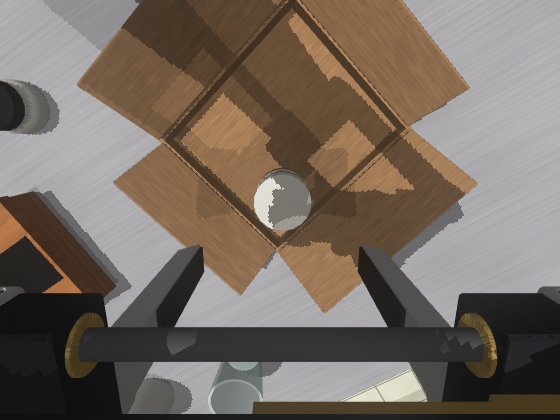

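Jar 3 is at (282,199), centred between the fingers.

```bash
python3 -m inch '0.1 0 4 0 0;0.1 0 8 0 0;0.1 0 11 0 0;0.1 0 14 0 0;0.1 0 16 0 0;0.1 0 17 0 0;0.1 0 17 0 0;0.1 0 17 0 0;0.1 0 17 0 1;0.1 0 17 0 1;0.1 0 17 0 1;0.1 0 17 0 1;0.1 0 17 0 1;0.1 0 17 0 1;0.1 0 17 0 1;0.1 0 17 0 1'; python3 - <<'E'
from h import *
plan(*slot(0.067),.221,.056)
E
```

```text
time: 17.13
tool_pos: [0.6198, 0.2149, 0.0516]
ee_rot: [-3.141, 0.001, 1.043]
wrist_force: [-1.2, -0.7, 2.6]
width: 0.0613
pos [0.6198 0.2149 0.0516] yaw 1.043 w 0.0613 F [-1.156  -0.7329  2.6029] t 17.13 q6 -0.8
  shift cm [-34.97  11.6  -16.91] spin 0.987
```

```bash
python3 -m inch '0 0 -2 0 1;0 0 -5 0 1;0 0 -9 0 1;0 0 -13 0 1;0 0 -17 0 1;-2.5 0.8 -17 0.07 1;-5 1.7 -17 0.14 1;-7.5 2.5 -17 0.21 1;-10 3.3 -17 0.28 1;-13 4.3 -17 0.37 1;-16 5.3 -17 0.45 1;-19 6.3 -17 0.54 1;-22 7.3 -17 0.62 1;-25 8.3 -17 0.7 1;-28 9.3 -17 0.79 1;-30.5 10.1 -17 0.86 1;-33 10.9 -17 0.93 1;-35 11.6 -17 0.99 1;-35 11.6 -17 0.99 1;-35 11.6 -17 0.99 1'; python3 - <<'E'
from h import *
plan(*slot(0.067),.106,.056)
p,W,E,r=snap("wrist","j")
E
```

```text
time: 18.8
tool_pos: [0.5434, -0.1465, 0.2209]
ee_rot: [-3.141, 0.003, 0.052]
wrist_force: [0.1, -0.2, -1.7]
width: 0.0617
pos [ 0.5434 -0.1465  0.2209] yaw 0.052 w 0.0617 F [ 0.0855 -0.1768 -1.6785] t 18.8 q6 -0.42
  shift cm [ 0.12 -0.08 11.48] spin -0.004
```

View pics/j_wrist.png

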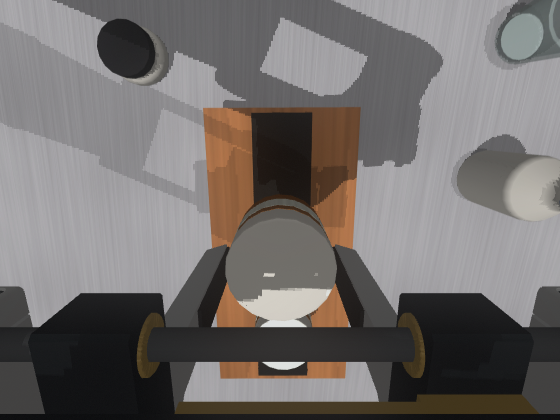

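Jar 3 is held over the strip, with jar 2 visible behind it at (283,345). Lowering into the third slot.

```bash
python3 -m inch '0.1 -0.1 2 0 1;0.1 -0.1 4 0 1;0.1 -0.1 4 0 1;0.1 -0.1 4 0 1'; python3 - <<'E'
from h import *
plan(*slot(0.067),.106,.056)
E
```

```text
time: 19.18
tool_pos: [0.5439, -0.143, 0.1795]
ee_rot: [-3.139, 0.006, 0.056]
wrist_force: [-0.0, -0.9, -0.9]
width: 0.0616
pos [ 0.5439 -0.143   0.1795] yaw 0.056 w 0.0616 F [-0.0383 -0.8625 -0.8797] t 19.18 q6 -0.41
  shift cm [0.07 0.29 7.35] spin -0.0
```

```bash
python3 -m inch '0.1 0.2 1.8 0 1;0.1 0.2 3.5 0 1;0.1 0.2 5 0 1;0.1 0.2 6 0 1;0.1 0.2 6.8 0 1;0.1 0.2 7.1 0 1;0.1 0.2 7.3 0 1;0.1 0.2 7.3 0 1'; python3 - <<'E'
from h import *
plan(*slot(0.067),.106,.056)
E
```

```text
time: 19.85
tool_pos: [0.5449, -0.1447, 0.1071]
ee_rot: [-3.139, 0.005, 0.056]
wrist_force: [-0.3, -0.3, -0.9]
width: 0.0616
pos [ 0.5449 -0.1447  0.1071] yaw 0.056 w 0.0616 F [-0.2931 -0.3352 -0.8727] t 19.85 q6 -0.42
  shift cm [-0.07  0.08  0.11] spin -0.0
```

```bash
python3 -m inch '0 0.05 0.1 0 1;0 0.05 0.15 0 1;0 0.05 0.15 0 1;0 0 0.15 0 0.2;0 0 0.15 0 0;0 0 0.1 0 0;0 0 0.1 0 0;0 0 -3 0 0;0 0 -7 0 0;0 0 -11 0 0;0 0 -14 0 0;0 0 -14 0 0'; python3 - <<'E'
from h import *
for n in ("scene","side"):
    p,W,E,r=snap(n,"k")
    for c in caps(p,W,.05,.15): print(n,c)
plan(.619,.2155,.22,1.047)
E
```

```text
time: 20.85
tool_pos: [0.5486, -0.1461, 0.2562]
ee_rot: [3.138, -0.009, 0.056]
wrist_force: [0.6, -0.1, 0.0]
width: 0.0939
scene (array([211., 244.]), np.int32(691), 545.35693359375, -145.8902587890625, 29.47731590270996, np.float64(128.04658076534182))
scene (array([189., 274.]), np.int32(999), 547.1663208007812, -213.3115234375, 30.311338424682617, np.float64(128.12649000304393))
scene (array([165., 308.]), np.int32(1139), 551.3981323242188, -278.1162109375, 30.380720138549805, np.float64(127.97903458081514))
side (array([316., 139.]), np.int32(901), 558.2671508789062, -214.0174560546875, 93.52000427246094, np.float64(125.70037839364645))
side (array([199., 161.]), np.int32(277), 783.4710693359375, -107.34664154052734, 16.650691986083984, np.float64(114.10214028850427))
pos [ 0.5464 -0.1453  0.249 ] yaw 0.056 w 0.0941 F [-0.1351 -0.2724  0.179 ] t 20.95 q6 -0.42
  shift cm [  9.27 -35.62   2.91] spin -0.991
```

View pics/k_scene.png

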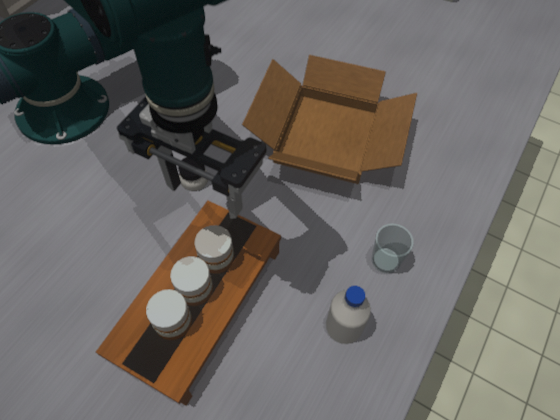

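View pics/k_side.png

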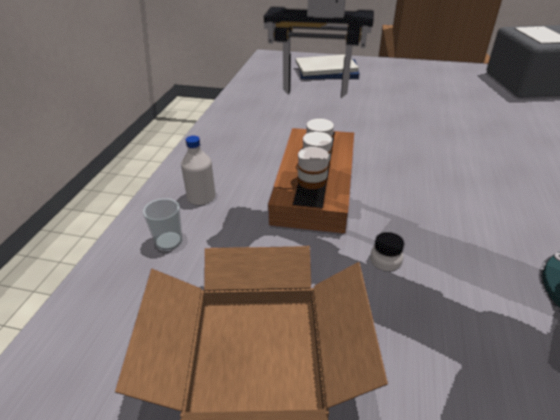

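All three jars stand in a row on the strip, at (215,246), (191,278) and (168,311), with gaps of about 4 mm. The carton is empty. Next come the short flaps: I'll push with closed fingers, tool x along the hinge, starting outside the +y flap.

```bash
cat >> h.py <<'E'
def planc(cx,cy,z,dyaw=0):
    w=fromcarton(cx/1000,cy/1000); print('world',w,'r',np.hypot(*w)); plan(*w,z/1000,CY+dyaw)
def where():
    o=robot.get_obs(); print('carton mm',(tocarton(o['tool_pos'])*1000).round(1),'F',o['wrist_force'],'t',round(o['time'],2),'yaw-CY',round(o['ee_rot'][2]-CY,3))
E
python3 - <<'E'
from h import *
planc(0,172,220)
E
```

```text
world [0.5144 0.4196] r 0.6638886862192299
pos [ 0.5464 -0.1453  0.249 ] yaw 0.056 w 0.0941 F [-0.1351 -0.2724  0.179 ] t 20.95 q6 -0.42
  shift cm [ -0.03 -56.58   2.94] spin -0.206
```

```bash
python3 -m inch '0 -4 0 0 1;0 -56.6 2.9 -0.2 1;0 -56.6 2.9 -0.2 1;0 -56.6 2.9 -0.2 1;0 -56.6 2.9 -0.2 1;0 -56.6 2.9 -0.2 1;0 -56.6 2.9 -0.2 1;0 -56.6 2.9 -0.2 1;0 -56.6 2.9 -0.2 1;0 -56.6 2.9 -0.2 1;0 -56.6 2.9 -0.2 1;0 -56.6 2.9 -0.2 1;0 -56.6 2.9 -0.2 1;0 -56.6 2.9 -0.2 1;0 -56.6 2.9 -0.2 1;0 -56.6 2.9 -0.2 1;0 -56.6 2.9 -0.2 1;0 -56.6 2.9 -0.2 1;0 -56.6 2.9 -0.2 1'; python3 - <<'E'
from h import *
planc(0,172,85)
where()
snap("wrist","l")
E
```

```text
time: 22.53
tool_pos: [0.5152, 0.4183, 0.2205]
ee_rot: [-3.141, 0.002, 0.254]
wrist_force: [0.2, 0.1, -0.4]
width: 0.0006
world [0.5144 0.4196] r 0.6638886862192299
pos [0.5152 0.4183 0.2205] yaw 0.254 w 0.0006 F [ 0.2494  0.116  -0.3549] t 22.53 q6 0.34
  shift cm [-0.02 -0.14 13.55] spin -0.008
carton mm [  0.4 170.5 220.5] F [ 0.2494  0.116  -0.3549] t 22.53 yaw-CY -0.008
```

View pics/l_wrist.png

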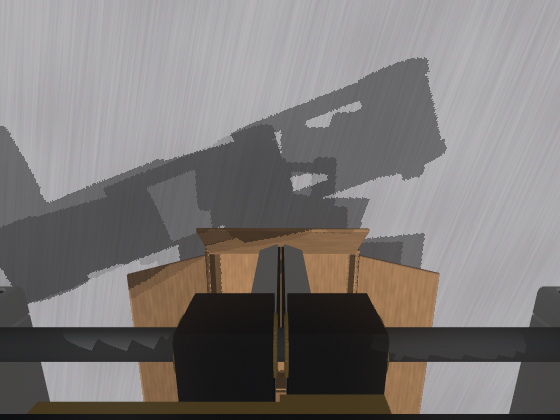

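```bash
python3 -m inch '0 -0.6 3 0 1;0 -0.6 7 0 1;0 -0.6 10 0 1;0 -0.6 12 0 1;0 -0.6 13.5 0 1;0 -0.6 13.5 0 1;0 -0.6 13.5 0 1'; python3 - <<'E'
from h import *
where()
snap("side","m"); snap("scene","m")
E
```

```text
time: 23.17
tool_pos: [0.5135, 0.4232, 0.0853]
ee_rot: [-3.141, 0.003, 0.253]
wrist_force: [0.2, 0.7, 0.9]
width: 0.0006
carton mm [  0.  175.7  85.3] F [0.1608 0.6837 0.8566] t 23.17 yaw-CY -0.009
```

View pics/m_scene.png

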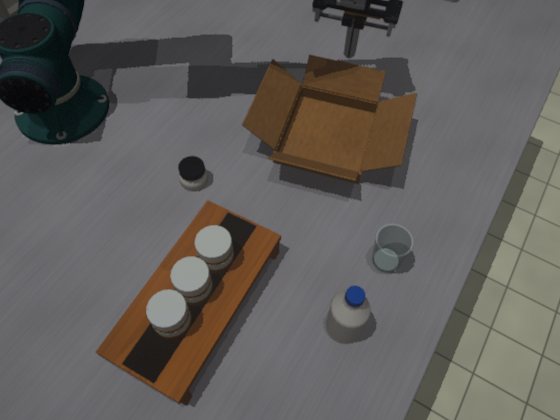

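```bash
python3 -m inch '0 1.5 0 0 1;0 3 0 0 1;0 4.5 0 0 1;0 5.5 0 0 1;0 6.5 0 0 1;0 7.2 0 0 1;0 8 0.1 0 1;0 8.8 0.4 0 1;0 9.4 0.8 0 1;0 10 1.2 0 1;0 10.4 1.6 0 1;0 10.8 2.1 0 1;0 11.2 2.7 0 1;0 11.4 3.3 0 1;0 11.5 3.8 0 1;0 11.5 4.3 0 1;0 11.5 4.5 0 1;0 11.5 4.5 0 1'; python3 - <<'E'
from h import *
where()
snap("side","n"); snap("scene","n")
E
```

```text
time: 24.77
tool_pos: [0.5426, 0.3133, 0.0409]
ee_rot: [-3.14, 0.001, 0.254]
wrist_force: [1.2, 0.4, 0.4]
width: 0.0005
carton mm [-0.3 62.  40.9] F [1.2243 0.3777 0.4279] t 24.77 yaw-CY -0.008
```

View pics/n_side.png

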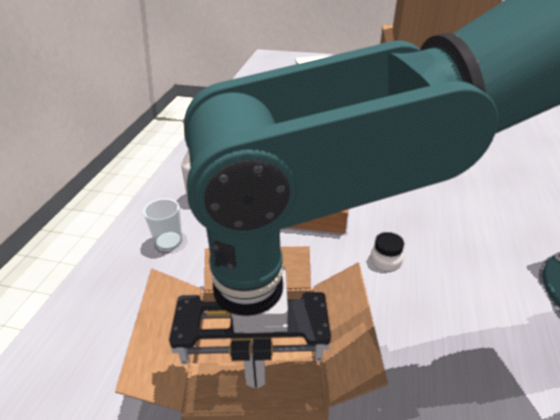

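The +y flap is folded under the fingertip at (255,380). I'll press it slightly, then move up and over to the −y side.

```bash
python3 -m inch '0 0 0.15 0 1;0 0 0.3 0 1;0 0 0.3 0 1'; python3 - <<'E'
from h import *
where()
E
python3 -m inch '0 0 -3 0 1;0 0 -7 0 1;0 0 -11 0 1;0 0 -15 0 1;0 0 -18 0 1;0 0 -18 0 1'; python3 - <<'E'
from h import *
where()
planc(0,-180,220)
p,W,E,r=snap("scene","o")
q=tocarton(W)*1000
hsv=cv2.cvtColor(p,cv2.COLOR_BGR2HSV)
m=(hsv[...,0]<20)&(hsv[...,1]>80)&(abs(q[...,0])<70)&(q[...,1]>30)&(q[...,1]<100)
t=q[m]; print(len(t)); 
for a in range(30,100,10):
  b=t[(t[:,1]>=a)&(t[:,1]<a+10)]; print(a,len(b),np.median(b[:,2]) if len(b) else 0)
E
```

```text
time: 25.12
tool_pos: [0.5434, 0.314, 0.0394]
ee_rot: [-3.139, -0.002, 0.254]
wrist_force: [0.4, 0.8, -0.5]
width: 0.0004
carton mm [ 0.6 62.5 39.4] F [ 0.4034  0.7589 -0.5203] t 25.12 yaw-CY -0.008
time: 25.62
tool_pos: [0.5461, 0.3149, 0.2295]
ee_rot: [-3.136, -0.018, 0.254]
wrist_force: [0.2, -0.7, 0.5]
width: 0.0003
carton mm [  3.5  62.7 229.5] F [ 0.1835 -0.6724  0.4868] t 25.62 yaw-CY -0.008
world [0.6056 0.0796] r 0.6108365890023806
pos [0.5461 0.3149 0.2295] yaw 0.254 w 0.0003 F [ 0.1835 -0.6724  0.4868] t 25.62 q6 0.18
  shift cm [-0.18 24.27  0.81] spin -0.008
2023
30 414 8.863994342469262
40 401 37.12866125418424
50 405 34.75909693298218
60 230 39.18664054058374
70 205 39.7765126040025
80 203 39.599469199320666
90 165 39.486477380100695
```

View pics/o_scene.png

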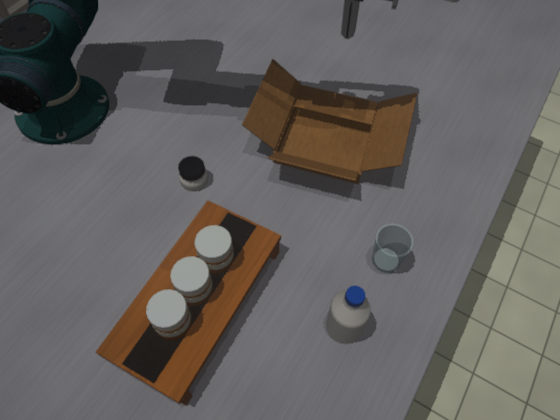

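The +y flap lies flat, measured at about 39 mm. Now the −y flap.

```bash
python3 -m inch '-0.2 4 0.8 0 1;-0.2 8 0.8 0 1;-0.2 12 0.8 0 1;-0.2 16 0.8 0 1;-0.2 20 0.8 0 1;-0.2 23 0.8 0 1;-0.2 24.4 0.8 0 1;-0.2 24.4 0.8 0 1;-0.2 24.4 4 0 1;-0.2 24.4 8 0 1;-0.2 24.4 12 0 1;-0.2 24.4 15 0 1;-0.2 24.4 15.8 0 1;-0.2 24.4 15.8 0 1;-0.2 24.4 15.8 0 1'; python3 - <<'E'
from h import *
where()
snap("scene","p")
E
```

```text
time: 26.92
tool_pos: [0.6065, 0.0803, 0.0671]
ee_rot: [-3.137, -0.013, 0.256]
wrist_force: [1.0, 0.4, 0.6]
width: 0.0003
carton mm [   1.  -179.6   67.1] F [1.0461 0.4331 0.581 ] t 26.92 yaw-CY -0.006
```

View pics/p_scene.png

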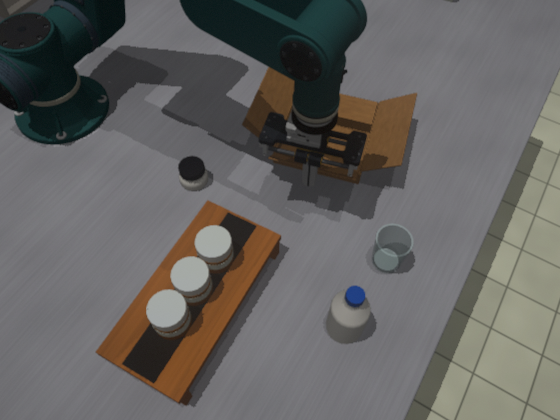

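```bash
python3 -m inch '0 -1.5 0 0 1;0 -3 -0.3 0 1;0 -4.5 -0.9 0 1;0 -5.8 -1.5 0 1;0 -6.9 -1.9 0 1;0 -7.6 -1.9 0 1;0 -8.4 -1.8 0 1;0 -9.2 -1.4 0 1;0 -9.8 -1 0 1;0 -10.4 -0.6 0 1;0 -10.8 -0.2 0 1;0 -11.2 0.3 0 1;0 -11.6 0.9 0 1;0 -11.8 1.5 0 1;0 -11.9 2 0 1;0 -11.9 2.5 0 1;0 -11.9 2.8 0 1;0 -11.9 2.9 0 1;0 -11.9 2.9 0 1'; python3 - <<'E'
from h import *
where()
snap("side","q")
E
python3 -m inch '0 0 -3 0 1;0 0 -7 0 1;0 0 -11 0 1;0 0 -15 0 1;0 0 -18 0 1;0 0 -18 0 1'; python3 - <<'E'
from h import *
where()
planc(-190,0,220,np.pi/2)
planc(-190,0,220,-np.pi/2)
snap("side","r");snap("scene","r")
E
```

```text
time: 28.55
tool_pos: [0.5779, 0.1952, 0.0398]
ee_rot: [-3.138, -0.015, 0.255]
wrist_force: [0.4, -0.1, -0.0]
width: 0.0006
carton mm [  3.1 -61.2  39.8] F [ 0.4165 -0.0921 -0.0079] t 28.55 yaw-CY -0.007
time: 29.1
tool_pos: [0.579, 0.1944, 0.2304]
ee_rot: [-3.138, -0.033, 0.255]
wrist_force: [0.7, -0.1, 1.8]
width: -0.0
carton mm [  4.  -62.3 230.4] F [ 0.6987 -0.1194  1.8314] t 29.1 yaw-CY -0.007
world [0.3755 0.2043] r 0.4274594891107098
pos [0.579  0.1944 0.2304] yaw 0.255 w -0.0 F [ 0.6987 -0.1194  1.8314] t 29.1 q6 -0.03
  shift cm [-19.46  -6.08   0.41] spin -1.578
world [0.3755 0.2043] r 0.4274594891107098
pos [0.579  0.1944 0.2304] yaw 0.255 w -0.0 F [ 0.6987 -0.1194  1.8314] t 29.1 q6 -0.03
  shift cm [-19.46  -6.08   0.41] spin 1.564
```

View pics/r_side.png

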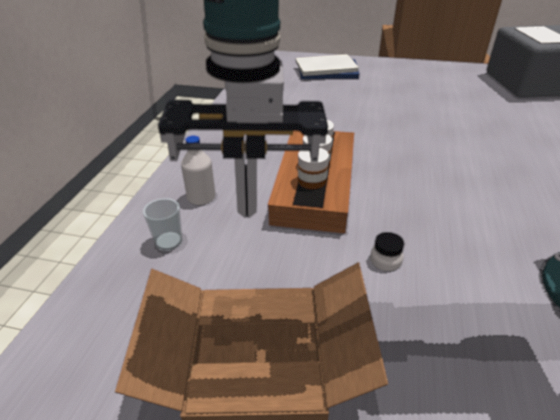

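View pics/r_scene.png

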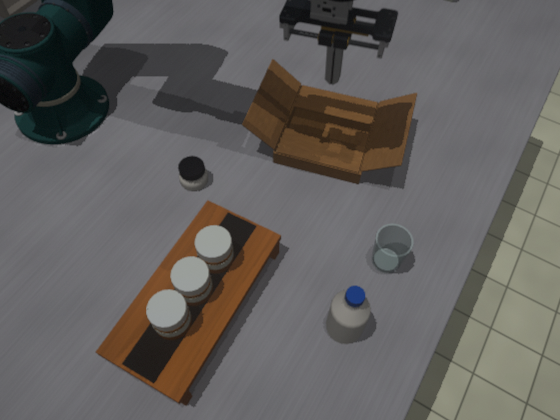

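```bash
cat >> h.py <<'E'
def prof():
    for n in("scene","side"):
        p,W,E,r=snap(n); q=tocarton(W)*1000
        hsv=cv2.cvtColor(p,cv2.COLOR_BGR2HSV)
        m=(hsv[...,0]<22)&(hsv[...,1]>70)
        for nm,a in(('y',1),('x',0)):
            t=q[m&(abs(q[...,1-a])<70)&(abs(q[...,a])<185)]
            print(n,nm,[(int(c),int(np.median(t[abs(t[:,a]-c)<5][:,2]))) for c in range(-180,181,15) if (abs(t[:,a]-c)<5).sum()>10])
E
python3 - <<'E'
from h import *
prof(); where(); planc(-190,0,220)
E
```

```text
scene y [(-105, 24), (-90, 39), (-75, 39), (-60, 39), (-45, 39), (-30, 38), (0, 5), (15, 5), (30, 6), (45, 36), (60, 38), (75, 39), (90, 39), (105, 38)]
scene x [(-165, 97), (-150, 89), (-135, 77), (-120, 65), (-105, 53), (-90, 35), (-75, 37), (-60, 37), (-45, 37), (-30, 37), (-15, 37), (0, 37), (15, 37), (30, 37), (45, 37), (60, 37), (75, 37), (90, 39), (105, 54), (120, 64), (135, 75), (150, 85), (165, 92)]
side y [(-105, 37), (-90, 38), (-75, 38), (-60, 38), (-45, 37), (-30, 5), (-15, 4), (0, 4), (15, 4), (30, 38), (45, 38), (60, 38), (75, 38), (90, 38), (105, 34)]
side x [(-165, 95), (-150, 90), (-135, 78), (-120, 66), (-105, 54), (-90, 35), (-75, 37), (-60, 37), (-45, 37), (-30, 37), (-15, 37), (0, 37), (15, 37), (30, 37), (45, 36), (60, 36), (75, 37), (90, 34), (105, 51), (120, 61), (135, 71), (150, 82), (165, 90)]
carton mm [ -0.3 -62.1 218.3] F [ 0.0689 -0.0292 -0.0732] t 29.3 yaw-CY -0.007
world [0.3755 0.2043] r 0.4274594891107098
pos [0.5748 0.1935 0.2183] yaw 0.255 w 0.0006 F [ 0.0689 -0.0292 -0.0732] t 29.3 q6 -0.03
  shift cm [-19.01  -6.07  -0.4 ] spin -0.007
```

Both short flaps are flat at 37–39 mm. Now the near long flap, approached from outside.

```bash
python3 -m inch '-4 -1.3 0 0 1;-8 -2.6 0 0 1;-12 -3.9 0 0 1;-16 -5 0 0 1;-19 -6 0 0 1;-19.2 -6 0 0 1;-19.2 -6 0 0 1;-19.2 -6 0 0 1;-19.2 -6 3 0 1;-19.2 -6 7 0 1;-19.2 -6 11 0 1;-19.2 -6 13.5 0 1;-19.2 -6 13.5 0 1;-19.2 -6 13.5 0 1'; python3 - <<'E'
from h import *
where()
snap("scene","s")
E
```

```text
time: 30.47
tool_pos: [0.3753, 0.2034, 0.0792]
ee_rot: [-3.139, -0.008, 0.254]
wrist_force: [0.0, 1.0, -0.3]
width: 0.0007
carton mm [-190.5   -0.8   79.2] F [ 0.0127  0.9829 -0.2545] t 30.47 yaw-CY -0.008
```

View pics/s_scene.png

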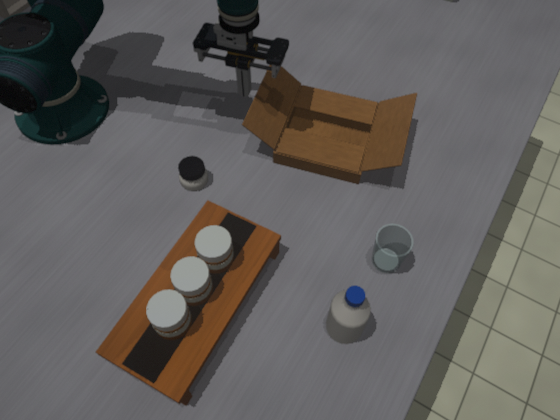

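```bash
python3 -m inch '1.5 0 0 0 1;3 0 -0.3 0 1;4.5 0 -1 0 1;6 0 -1.7 0 1;7.2 0 -2.3 0 1;8.3 0 -2.6 0 1;9.2 0 -2.6 0 1;10 0 -2.6 0 1;10.8 0 -2.3 0 1;11.5 0 -2 0 1;12.3 0 -1.5 0 1;13 0 -1 0 1;13.6 0 -0.4 0 1;14 0 0.2 0 1;14.4 0 1 0 1;14.8 0 1.8 0 1;15 0 2.6 0 1;15 0 3.2 0 1;15 0 3.5 0 1;15 0 3.5 0 1'; python3 - <<'E'
from h import *
where()
E
python3 -m inch '0 0 0.1 0 1;0 0 0.1 0 1;0 0 -3 0 1;0 0 -7 0 1;0 0 -11 0 1;0 0 -15 0 1;0 0 -18 0 0;0 0 -18 0 0;0 0 -18 0 0'; python3 - <<'E'
from h import *
where(); prof()
snap("side","u")
planc(126,0,220)
planc(126,-20,220)
E
```

```text
time: 32.18
tool_pos: [0.5213, 0.2417, 0.047]
ee_rot: [-3.138, -0.01, 0.254]
wrist_force: [-0.7, 0.3, -0.1]
width: 0.0008
carton mm [-39.4  -1.7  47. ] F [-0.7365  0.3446 -0.1237] t 32.18 yaw-CY -0.008
time: 32.93
tool_pos: [0.5208, 0.241, 0.2304]
ee_rot: [-3.138, -0.017, 0.254]
wrist_force: [1.0, 0.1, -0.0]
width: 0.017
carton mm [-40.1  -2.2 230.4] F [ 0.994   0.1172 -0.047 ] t 32.93 yaw-CY -0.008
scene y [(-105, 25), (-90, 41), (-75, 41), (-60, 41), (-45, 41), (-30, 46), (-15, 46), (0, 8), (15, 7), (30, 37), (45, 39), (60, 39), (75, 41), (90, 41), (105, 39)]
scene x [(-90, 44), (-75, 45), (-60, 45), (-45, 46), (-30, 46), (-15, 47), (0, 37), (15, 37), (30, 37), (45, 37), (60, 37), (75, 37), (90, 40), (105, 54), (120, 64), (135, 75), (150, 85), (165, 92)]
side y [(-105, 38), (-90, 39), (-75, 39), (-60, 39), (-45, 38), (-30, 37), (-15, 44), (0, 43), (15, 46), (30, 45), (45, 40), (60, 39), (75, 40), (90, 40), (105, 34)]
side x [(-105, 357), (-90, 43), (-75, 43), (-60, 44), (-45, 44), (-30, 45), (-15, 45), (0, 38), (15, 37), (30, 37), (45, 37), (60, 37), (75, 36), (90, 33), (105, 51), (120, 61), (135, 71), (150, 82), (165, 90)]
world [0.6807 0.2861] r 0.7383943588030814
pos [0.5187 0.2403 0.2247] yaw 0.254 w 0.029 F [ 0.7738  0.1095 -0.6559] t 33.08 q6 0.08
  shift cm [16.83 -0.37  0.59] spin -0.008
world [0.6859 0.2668] r 0.7359509457138496
pos [0.5187 0.2403 0.2247] yaw 0.254 w 0.029 F [ 0.7738  0.1095 -0.6559] t 33.08 q6 0.08
  shift cm [16.84  1.63  0.58] spin -0.008
```

View pics/u_side.png

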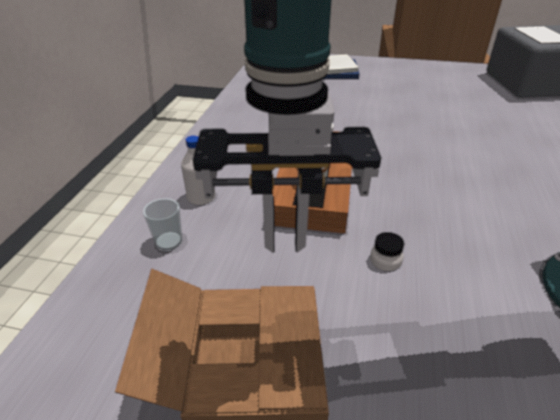

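The near flap is down, with its edge at x≈−5 mm about 2 mm high, so it gets a final press later. For the far flap I'll keep the jaws open and drag it in with the outer finger, which keeps the TCP within reach.

```bash
python3 -m inch '4 0 0.2 0 0;8 -0.2 0.3 0 0;12 -0.4 0.4 0 0;15 -0.4 0.5 0 0;17.2 -0.4 0.5 0 0;17.2 -0.4 0.5 0 0;17.2 -0.4 0.5 0 0;17.2 -0.4 0.5 0 0;17.2 -0.4 0.5 0 0'; python3 - <<'E'
from h import *
where(); planc(130,0,78)
print(robot.get_obs()['width'])
snap("wrist","v")
E
```

```text
time: 33.83
tool_pos: [0.6831, 0.2873, 0.2211]
ee_rot: [-3.138, -0.006, 0.254]
wrist_force: [0.4, -1.5, -0.5]
width: 0.0892
carton mm [128.6   0.5 221.1] F [ 0.376  -1.5081 -0.4609] t 33.83 yaw-CY -0.008
world [0.6846 0.2872] r 0.7423576598350529
pos [0.6831 0.2873 0.2211] yaw 0.254 w 0.0892 F [ 0.376  -1.5081 -0.4609] t 33.83 q6 0.07
  shift cm [ 0.06  0.09 14.31] spin -0.008
0.08915146125367537
```

View pics/v_wrist.png

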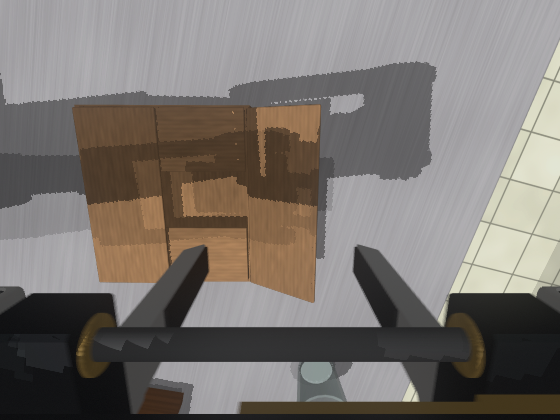

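The flap's edge at column ~318 lies between the fingers, and the outer finger is clear at column ~358. Descending.

```bash
python3 -m inch '0.1 0 3 0 0;0.1 0 7 0 0;0.1 0 10 0 0;0.1 0 12.5 0 0;0.1 0 14 0 0;0.1 0 14 0 0;0.1 0 14 0 0'; python3 - <<'E'
from h import *
where()
print(robot.get_obs()['width'])
snap("side","w")
E
```

```text
time: 34.47
tool_pos: [0.6839, 0.288, 0.0821]
ee_rot: [-3.138, -0.006, 0.255]
wrist_force: [-1.3, 0.1, 0.9]
width: 0.094
carton mm [129.6   1.   82.1] F [-1.2575  0.127   0.907 ] t 34.47 yaw-CY -0.007
0.09403022278756529
```

View pics/w_side.png

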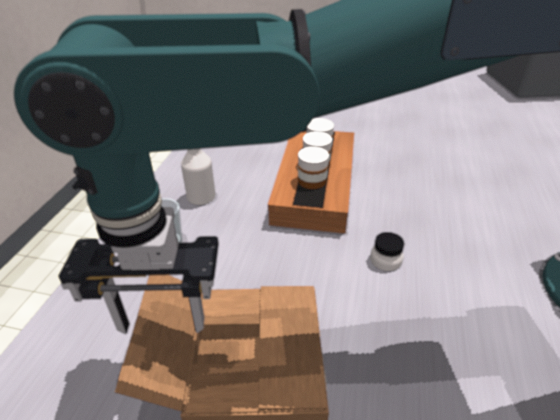

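```bash
python3 -m inch '-1.5 0 0.2 0 0;-3 0 0 0 0;-4.5 0 -0.7 0 0;-6 0 -1.4 0 0;-7.2 0 -2 0 0;-8.2 0 -2.3 0 0;-9.1 0 -2.3 0 0;-9.9 0 -2.3 0 0;-10.7 0 -2.1 0 0;-11.5 0 -1.7 0 0;-12.2 0 -1.2 0 0;-12.9 0 -0.7 0 0;-13.5 0 0 0 0;-13.9 0 0.6 0 0;-14.3 0 1.3 0 0;-14.6 0 2.1 0 0;-14.9 0 2.9 0 0;-14.9 0 3.5 0 0;-14.9 0 3.7 0 0;-14.9 0 3.7 0 0'; python3 - <<'E'
from h import *
where()
snap("side","x")
E
```

```text
time: 36.18
tool_pos: [0.5408, 0.251, 0.045]
ee_rot: [-3.138, -0.008, 0.254]
wrist_force: [-0.7, 0.5, -1.1]
width: 0.0937
carton mm [-18.2   2.3  45. ] F [-0.6629  0.5096 -1.1146] t 36.18 yaw-CY -0.008
```

View pics/x_side.png

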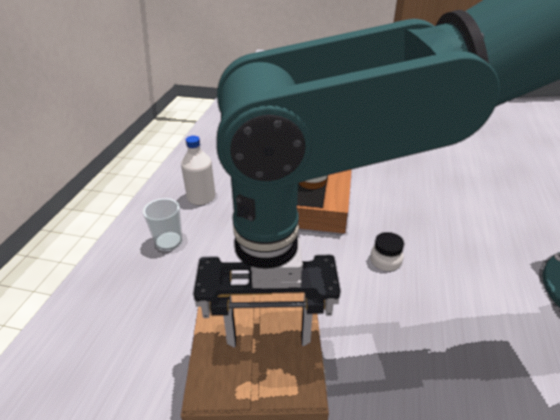

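Both long flaps are down. I'll lift a little, narrow the jaws and press gently near both free edges.

```bash
python3 -m inch '0 0 -1.5 0 0;1.8 0.2 -1.5 0 0.6;1.8 0.2 -1.5 0 0.6;1.8 0.2 -1.5 0 0.6;1.8 0.2 -1.5 0 0.6;1.8 0.2 -1.5 0 0.6;1.8 0.2 -0.6 0 0.6;1.8 0.2 -0.1 0 0.6;1.8 0.2 0.1 0 0.6;1.8 0.2 0.1 0 0.6;1.8 0.2 0.2 0 0.6;1.8 0.2 0.2 0 0.6'; python3 - <<'E'
from h import *
where()
print(robot.get_obs()['width'])
E
```

```text
time: 37.23
tool_pos: [0.5577, 0.2535, 0.0442]
ee_rot: [-3.138, -0.006, 0.255]
wrist_force: [-4.2, -1.2, 7.3]
width: 0.0375
carton mm [-1.2  0.4 44.2] F [-4.197  -1.1863  7.2899] t 37.23 yaw-CY -0.007
0.03753677293385437
```

```bash
python3 -m inch '0 0 0.1 0 0.6;0 0 0.1 0 0.6;0 0 -3 0 0.6;0 0 -7 0 0.6;0 0 -11 0 0.6;0 0 -15 0 0.6;-8 0 -18 0 0.6;-14 0 -20 0 0.6;-20 0 -22 0 0.6;-22 0 -22 0 0.6;-22 0 -22 0 0.6;-22 0 -22 0 0.6'; python3 - <<'E'
from h import *
where(); prof()
for n in ("scene","side"):
    p,W,E,r=snap(n,"y")
    for c in caps(p,W,.05,.15): print(n,c)
E
```

```text
time: 38.23
tool_pos: [0.3405, 0.1963, 0.2639]
ee_rot: [-3.138, -0.007, 0.255]
wrist_force: [0.5, -0.9, 0.9]
width: 0.038
carton mm [-225.8    1.4  263.9] F [ 0.5017 -0.8905  0.9036] t 38.23 yaw-CY -0.007
scene y [(-105, 26), (-90, 44), (-75, 44), (-60, 44), (-45, 44), (-30, 44), (-15, 44), (0, 44), (15, 44), (30, 44), (45, 44), (60, 44), (75, 44), (90, 44), (105, 43)]
scene x [(-90, 44), (-75, 44), (-60, 44), (-45, 44), (-30, 44), (-15, 44), (0, 39), (15, 44), (30, 44), (45, 44), (60, 44), (75, 44), (90, 43)]
side y [(-105, 42), (-90, 43), (-75, 43), (-60, 43), (-45, 43), (-30, 43), (-15, 43), (0, 43), (15, 43), (30, 43), (45, 43), (60, 43), (75, 43), (90, 43), (105, 34)]
side x [(-180, 380), (-90, 43), (-75, 43), (-60, 43), (-45, 43), (-30, 43), (-15, 43), (0, 37), (15, 43), (30, 43), (45, 43), (60, 43), (75, 43), (90, 43)]
scene (array([206., 238.]), np.int32(216), 543.421630859375, -145.5964813232422, 28.620601654052734, np.float64(128.0597575172006))
side (array([316., 141.]), np.int32(986), 548.4505004882812, -209.38052368164062, 96.36937713623047, np.float64(125.7278319061699))
side (array([199., 161.]), np.int32(253), 785.0702514648438, -107.92243957519531, 16.88457489013672, np.float64(113.61023400045825))
```

View pics/y_scene.png

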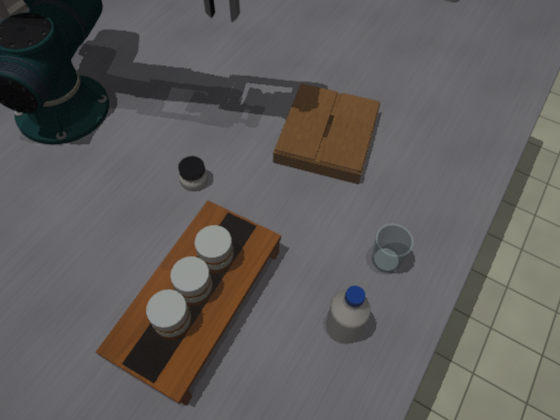

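View pics/y_side.png

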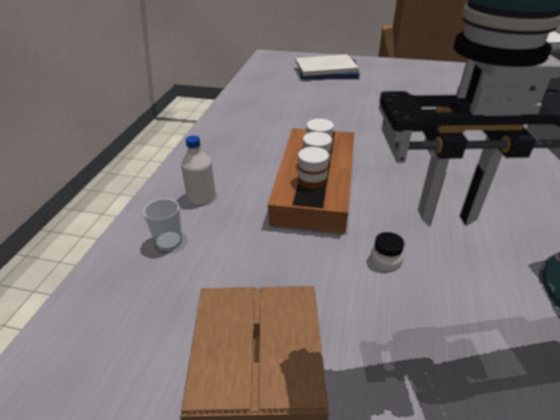

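The carton is shut flat (all at 43–44 mm), and beaker, bottle and pot look untouched. The light has dimmed, so I'll lower the cap threshold and check the jars again after a pause.

```bash
python3 -m inch '0 0 0 0 0.6;0 0 0 0 0.6;0 0 0 0 0.6;0 0 0 0 0.6;0 0 0 0 0.6;0 0 0 0 0.6;0 0 0 0 0.6;0 0 0 0 0.6;0 0 0 0 0.6;0 0 0 0 0.6;0 0 0 0 0.6;0 0 0 0 0.6'; python3 - <<'E'
from h import *
p,W,E,r=snap("scene","z")
hsv=cv2.cvtColor(p,cv2.COLOR_BGR2HSV)
m=((hsv[...,1]<60)&(hsv[...,2]>90)&(W[...,2]>.118)&(W[...,2]<.135)&(W[...,0]<.65)&(W[...,1]<0)).astype(np.uint8)
n,l,s,c=cv2.connectedComponentsWithStats(m)
for i in range(1,n):
    if s[i,4]>100:
        t=W[l==i]; (cx,cy),rad=cv2.minEnclosingCircle((t[:,:2]*1000).astype(np.float32))
        d=np.array([cx,cy])/1000-S0; print(c[i].round(),cx,cy,rad,'along/across mm',1000*(d@[-np.sin(SY),np.cos(SY)]),1000*(d@[np.cos(SY),np.sin(SY)]))
a=cv2.imread('pics/a_scene.png').astype(int)
for nm,(u,v,w,h) in dict(beaker=(370,222,46,52),flask=(325,282,50,62),pot=(175,152,36,40)).items():
    print(nm,abs(p[v:v+h,u:u+w].astype(int)-a[v:v+h,u:u+w]).mean())
E
```

```text
time: 39.43
tool_pos: [0.3437, 0.1971, 0.2627]
ee_rot: [-3.138, -0.008, 0.255]
wrist_force: [0.4, -0.3, -1.0]
width: 0.0376
[212. 241.] 544.9542236328125 -145.46731567382812 31.682769775390625 along/across mm 67.0980788850011 0.7108667901196877
[189. 274.] 547.5354614257812 -212.814208984375 31.216215133666992 along/across mm -0.2877158678739887 -0.4813968759482404
[166. 308.] 551.81298828125 -277.9558410644531 31.117671966552734 along/across mm -65.56664888236725 0.14339952675110113
beaker 11.143394648829432
flask 11.449032258064516
pot 7.902777777777778
```

View pics/z_scene.png

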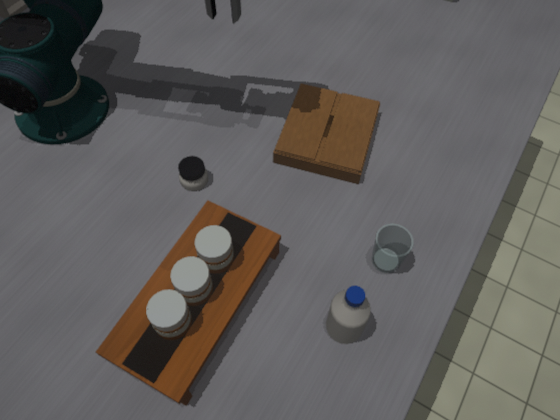

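The jars are at +67, 0 and −66 mm along the strip and within 1 mm across it. The carton is shut and the bystanders are at the same pixels as at the start. Handing in.

```bash
python3 -c "
from bench import robot
print(robot.close_job())"
```

```text
the job is handed in; nothing more can be done
None
```

I found three jars in the carton and stood all three upright in one row along the dark strip. Then I folded the carton shut, both short flaps first (+y, then −y) and the two long flaps over them (near, then far). I handed the job in at about 39.5 s.

**Jars:** the last check put them at +67, 0 and −66 mm along the strip, within 1 mm of its centre line. The gaps between neighbours are about 3–5 mm. I did not see any jar get knocked aside.

**Carton:** both short flaps measured flat before I closed the long ones. The near flap was left about 2 mm high at its edge, so I pressed both long flaps gently with about 8 N. After that, both cameras read the lid level at 43–44 mm.

**Beaker, bottle and pot:** they sit at the same picture positions as at the start. The scene was darker by then, which shifted the brightness comparison, so I confirmed this by eye.

**One check that fell short:** because of that dimmer light, my first cap detection at the end found only one jar in the scene view. I re-measured with a lower threshold and found all three. The gripper was clear of everything at hand-in.

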